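Slide a full line spool off the bench winder and lay it in the stock tray

TASK

The line spool on the bench winder is full: slide it along the spindle and off its open end, going gently because the spindle is set askew and must never be pushed or levered hard. Then lay the spool on its rims in the empty dark wooden tray, along its longer side, lowering it all the way before you let go, and leave the reel, the bottle and the carton where they are.

Things in the scene. Friction and masses are not known exactly. Their poses are not given: they have to be found in the camera images.
- winder: Bench line winder screwed to the counter: grey base plate 170 x 120 x 14 mm, blue head block 80 mm wide, its top 162 mm above the counter, its front face 78 mm behind the origin. Origin on the counter straight below the spool's starting place; z up; x is the nominal direction of the spindle, from the head to its open end. Winder and spindle must not be loaded with more than about 15 N.
- pivot (a point): Point on the axis of the winder's bare steel spindle (16 mm thick, level, rigid), 140 mm above the winder's origin; axes as the winder's. The spindle is fixed in the head and open at its far end, 130 mm beyond this point. It is locked askew about the vertical through this point: up to 0.25 rad to either side of x. That angle is not measured; it is to be seen, or felt as side force.
- spool_center (a point): Centre of the spool, 68 mm long over all: yellow-green line body 50 mm across and 60 mm long between two white flanges 62 mm across, 4 mm thick. Bore 43 mm, narrowed to 22 mm by a 10 mm wide web at its middle (3 mm play all round the spindle). 200 g. x is its axle, at first along the winder's x. It hangs on the spindle, centre 3 mm below its axis; grip the body across, from above.
- tray: Empty dark wooden stock tray fixed to the counter: open-topped box, 96 x 86 mm outside, 20 mm high, walls and floor 6 mm thick. Origin at the centre of its underside, on the counter; x the longer side, along which a stored spool's axle lies (either way round); y the shorter side; z up. A spool lying on its rims in it has its centre about 37 mm above the counter.
- reel: Bystander: dark metal fly reel lying flat, 88 mm in diameter, 30 mm high with a crank knob up to 48 mm. Origin at the centre of its underside. Loose.
- bottle: Bystander: spray-cleaner bottle, blue and white with a red trigger head, 68 mm in diameter, 201 mm high. Origin at the centre of its underside. Loose.
- carton: Bystander: green and white product carton, 85 x 85 x 35 mm. Origin at the centre of its underside. Loose.
Not all that is in view belongs to the job. Of the things that look like the part that bears spool_center, the middle-sized one is meant.

How it is judged:
On the way:
1. the spool has been slid off the open end of the spindle: its centre is more than 170 mm out from the start along the winder's x, still more than 80 mm above the counter (x of spool_center in the frame of winder above 0.17 m and height (world z) of spool_center above 0.08 m), for 0.1 s.
At the end, for the whole second after the job is handed in: The spool lies at rest on both rims on the floor of the tray: its centre within 12 mm of the tray's middle along x and y, 31 to 43 mm above the counter, its axle level within 0.15 rad (x of spool_center in the frame of tray between -0.012 and 0.012 m and y of spool_center in the frame of tray between -0.012 and 0.012 m and height (world z) of spool_center between 0.031 and 0.043 m and angle between spool_center's own x axis and vertical between 1.42 and 1.72 rad and linear speed of spool below 0.02 m/s); the robot touches nothing.
It fails at once if the winder or its spindle is pushed, pulled or levered with more than 15 N (contact force between winder and anything else above 15 N).
It fails at once if the spool is let go in the air (more than 20 mm above its place in the tray) once off the spindle (x of spool_center in the frame of winder above 0.17 m and height (world z) of spool_center above 0.057 m and contact force between spool and anything else below 0.1 N).
It fails at once if the spool is slammed into the tray with more than 25 N (contact force between spool and tray above 25 N).
It fails at once if the reel, the bottle or the carton is shifted by more than 20 mm (distance of any of reel, bottle, carton from where it was at the start of the episode above 0.02 m).
It also fails if it takes over 64 s, if anything falls off the work surface, if the arm or the gripper's body presses on something with over 40 N, if the wrist force passes 120 N, or if a joint passes its speed limit or range.

ROBOT

A 7-joint arm with a two-finger parallel gripper is mounted at the origin on the work surface. World frame = base frame: x ahead of the robot, y to its left, z up, the work surface at z = 0. Lengths are in m, angles in rad, forces in N, time in s.
With the tool pointing down it reaches from about 0.425 to 0.925 m from the base axis. Payload 6.8 kg.
Tool frame: the origin (TCP) lies at the very end of the fingers, on their centre line; the grasp point (between the pads) lies 19 mm behind it; z points along the fingers, y is the line along which they close (so a half turn about z gives the same grasp; the last joint's range is limited). The gripper opens to 85 mm and grips with 20 to 120 N. Pads are 22 mm wide; open, the fingers measure 114 mm over their backs; the gripper's body (76 mm by 85 mm) begins 54 mm behind the grasp point. The pads swing forward as they close: fully open they stand 13 mm farther back than shut.
Start: joints at [1.116, 0.477, 0.022, 1.555, -0.011, 1.109, -0.083], TCP at [0.229, -0.635, 0.231] pointing down, gripper open.
Joint ranges: [-2.96, 2.96], [-0.34, 2.1], [-1.41, 1.46], [0.24, 2.44], [-1.37, 4.51], [0.17, 1.92], [-2.96, 2.96]. Speed limits (rad/s): [2.39, 2.39, 3.14, 3.14, 3.14, 3.14, 3.14].

INTERFACE

Orientations are given as a rotation vector (axis times angle).
In Python, from bench import get_obs, viewer, r gives the robot as it stands. The module is installed in compiled form; this text tells all that it offers.
- The arm moves only by the tool play_rows, never from a script. Its argument "commands" is a list that holds one entry, the list of rows, each a list of 5 numbers: the gripper's target within -1 to 1 (shut at 1, half-way at 0, fully open at -1), then the shift along the tool's x, y, z scaled (see below), then the turn about the tool's z scaled (see below). A call has 1 to 12 rows; each row is the pose to reach, as a shift and turn from the pose commanded when the call began, along the tool's axes at that moment; what a row does not reach only later rows make up. The controller multiplies each number of a shift by 0.2 m and each number of a turn by pi/2 rad. A row lasts 1/12 s, in which the tool goes at most 41.7 mm and 7.16 degrees, less where a joint would pass 70% of its speed; a pose out of reach is approached as far as the arm can. A call with a number of a shift or a turn outside -1 to 1 is refused whole. A call with a gripper value outside its range is refused whole. The fingers move at their own pace and stop on an object; "grip_force" is the grip in N (left out, the last holds). Time passes only in rows, so rows that repeat a pose let the fingers close. It gives the time, the measured TCP pose, the force, the opening and the grip force at its end, in the units of the state.
- get_obs(): the state, without advancing time (a new reading comes with each control period).
- viewer.grab_frame(name): name is "scene" or "top" or "wrist"; returns a dict with "pixels" (400x640x3 uint8, red, green, blue), "fovy" (degrees; the focal length in pixels is half the picture's height over the tangent of half this angle, whatever the lens; pixels are square), "cx", "cy" (the principal point, pixels), "world_to_cam" (4x4, takes a point from world to camera coordinates); the wrist camera has in their place "hand_eye" (4x4, takes a point from camera to tool coordinates, whose origin is the TCP and whose axes are the flange's). Camera axes: x right, y up, looking along -z (the intrinsics and any distortion apply to the point x, -y, -z); pixel columns grow to the right and rows downward; lengths in m; the calibration is good to about 2 mm. A picture is of the moment at which its call begins: read the wrist's pose just before it. There is no depth.
- r.hand_in(): hands the job in; it is judged then, once.
Trained networks look in a picture, given as the dict that the camera call returned (one of the last four; its "shot" number tells which), for a name from the list of things; names that differ only in an ending like _2 or _b are one class to them, and where a whole thing is asked for, a point or a joint stands for the part that bears it (a point fixed in the world has none). Each returns a list of dicts, best first, with "score" (0 to 1); they miss things now and then, are a little off and sometimes report something else, mostly with a low value. They report only what shows in the picture. A call takes as long as a camera call. They do not tell look-alikes from the thing itself.
- viewer.trace(picture, thing): "pixels" (400x640 bool, what is visible of it) and "rect" ([left, top, right, bottom] in pixels, round what is visible of it).
The state is a dict: "clock": time; "joints": joint angles; "qvel": joint speeds; "tau": joint torques, N m; "tcp_pos": TCP position; "orientation": TCP orientation; "contact_force": force on the tool from outside, world axes, zero at the start; "moment": the same for the moment, N m; "grip_width": finger opening in m; "gripper_force": force on a finger pad.
Only numpy, scipy, OpenCV 4.12 (cv2) and the standard library are available. Lean on these libraries where they do the work, as an engineer would, in place of code of your own. Each camera call takes 0.05 s, during which the arm holds its last target. There are 200 camera calls.

## Working session

There is one attempt and no reset: what is moved stays moved. The work goes in short steps, Python scripts to look and compute and a tool call to move; the robot and the scene stay as the last step left them, time stands still between calls to the robot, and variables do not carry over. Pictures are saved under pics/ and viewed, at most 10 in all, crops included, and the job is handed in when it is done.

Besides the shell and the picture viewer there is one more tool, called as name(argument=value, ...), one argument or row to a line, values as JSON. play_rows: Moves the arm, as the interface text tells. Shifts and turns lie within -1 to 1; 1 stands for 0.2 m of shift or pi/2 rad of turn. Its arguments: {"type":"object","properties":{"commands":{"type":"array","items":{"type":"array","items":{"type":"array","items":{"type":"number","minimum":-1,"maximum":1}}}},"grip_force":{"type":"number"}},"required":["commands"]}

```bash
mkdir -p pics
cat > h.py <<'E'
import numpy as np, cv2
from bench import get_obs, viewer, r
from scipy.spatial.transform import Rotation as R
def save(f,n): cv2.imwrite('pics/'+n, f['pixels'][:,:,::-1])
def cam(f,obs=None):
    foc=200/np.tan(np.radians(f['fovy'])/2)
    if 'world_to_cam' in f: W=np.array(f['world_to_cam'])
    else:
        T=np.eye(4);T[:3,:3]=R.from_rotvec(obs['orientation']).as_matrix();T[:3,3]=obs['tcp_pos']
        W=np.linalg.inv(T@np.array(f['hand_eye']))
    return foc,f['cx'],f['cy'],W
def proj(c,P):
    P=np.atleast_2d(P);q=P@c[3][:3,:3].T+c[3][:3,3]
    return np.c_[c[1]-c[0]*q[:,0]/q[:,2], c[2]+c[0]*q[:,1]/q[:,2]]
def ray(c,u,v):
    Wi=np.linalg.inv(c[3]);d=Wi[:3,:3]@np.array([(u-c[1])/c[0],-(v-c[2])/c[0],-1]);return Wi[:3,3],d
def atz(c,u,v,z):
    o,d=ray(c,u,v);return o+d*(z-o[2])/d[2]
def tri(rays):
    A=0;b=0
    for o,d in rays:
        d=d/np.linalg.norm(d);M=np.eye(3)-np.outer(d,d);A=A+M;b=b+M@o
    return np.linalg.solve(A,b)
E
python3 - <<'E'
from h import *
o=get_obs();print(o)
F={}
for n in ['scene','top','wrist']:
    f=viewer.grab_frame(n);F[n]=f;save(f,n+'0.png');print(n,{k:v for k,v in f.items() if k not in('pixels',)})
    for t in ['winder','spool_center','tray','reel','bottle','carton']:
        print(t,[(round(d['score'],2),[round(float(x)) for x in d['rect']]) for d in viewer.trace(f,t)])
a=np.vstack([F['scene']['pixels'],F['top']['pixels']]);
cv2.imwrite('pics/both.png',cv2.resize(a,(480,600),interpolation=cv2.INTER_AREA)[:,:,::-1])
E
```

```text
{'clock': 0.0, 'joints': array([ 1.11587516,  0.4777914 ,  0.0223413 ,  1.55643822, -0.01146219,
        1.10926079, -0.08307124]), 'qvel': array([ 0.00122598,  0.00141808,  0.00060071,  0.00081533, -0.00017497,
       -0.00130663, -0.0004435 ]), 'tau': array([-9.15849305e-04, -5.96447575e+01,  1.60801850e+00, -2.81197429e+01,
        1.25551934e-02,  9.26978333e-03, -1.90103890e-05]), 'tcp_pos': array([ 0.22922122, -0.63428013,  0.23033716]), 'orientation': array([-3.09277586e+00, -5.41866613e-01,  7.32864895e-04]), 'contact_force': array([0.92004941, 1.31025604, 0.67441931]), 'moment': array([ 0.05264929, -0.01181673, -0.02997616]), 'gripper_force': 0.0, 'grip_width': 0.0856158952948728}
scene {'fovy': 47.094101556901116, 'cx': 322.6039692533739, 'cy': 200.967024217902, 'world_to_cam': array([[ 2.44782197e-01,  9.69577976e-01,  4.72826932e-04,
        -1.38804497e-01],
       [-7.57271520e-01,  1.90878167e-01,  6.24584158e-01,
         3.57886291e-01],
       [ 6.05492791e-01, -1.53245141e-01,  7.80957365e-01,
        -1.47157614e+00],
       [ 0.00000000e+00,  0.00000000e+00,  0.0
[... 951 characters left out ...]
, 67, 326, 133]), (0.63, [400, 161, 446, 204])]
reel [(0.96, [386, 236, 432, 279])]
bottle [(0.61, [282, 68, 326, 130]), (0.18, [165, 210, 218, 247])]
carton [(0.96, [284, 250, 332, 294])]
wrist {'fovy': 58.35556178526844, 'cx': 324.53316911010313, 'cy': 200.6606178210819, 'hand_eye': array([[-6.86907682e-04,  9.46665321e-01,  3.22217779e-01,
         8.32036760e-02],
       [ 9.99999442e-01,  3.91697441e-04,  9.81016366e-04,
         3.61333637e-04],
       [ 8.02482294e-04,  3.22218274e-01, -9.46665062e-01,
        -1.42984109e-01],
       [ 0.00000000e+00,  0.00000000e+00,  0.00000000e+00,
         1.00000000e+00]]), 'shot': 3}
winder []
spool_center []
tray []
reel []
bottle []
carton []
```

View pics/scene0.png

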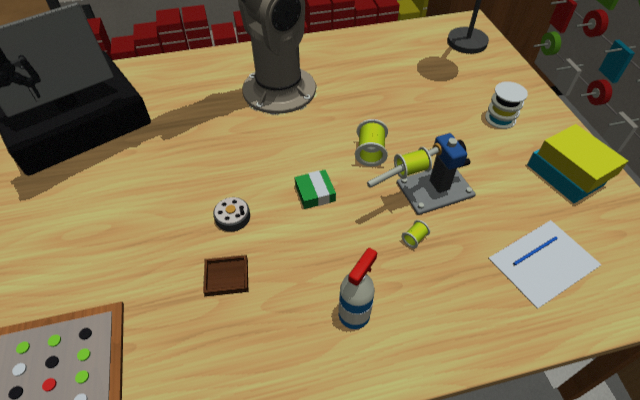

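View pics/top0.png

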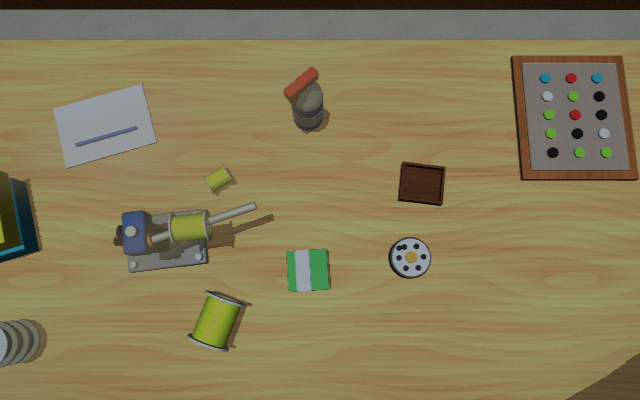

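Both views show three spool look-alikes. The large one stands loose (scene 372,143; top 216,322) and the small one lies loose (scene 415,234; top 218,180). The middle one hangs on the winder spindle (scene 412,162; top 191,227). The middle one fits: it is middle-sized and sits on the spindle. The spindle tip is at top (256,206) and scene (370,184). The tray is at top (422,184). Next I'll measure and make an enlarged crop to confirm.

```bash
cat > m.py <<'E'
from h import *
fs=viewer.grab_frame('scene');ft=viewer.grab_frame('top');cs,ct=cam(fs),cam(ft)
tip=tri([ray(cs,370,184),ray(ct,256,206)]);print('tip',tip, 'atz',atz(ct,256,206,.14))
for nm,th in [('tray','tray'),('reel','reel'),('bottle','bottle'),('carton','carton'),('winder','winder')]:
    out=[]
    for f,c in((fs,cs),(ft,ct)):
        for d in viewer.trace(f,th)[:3]:
            m=np.array(d['pixels']).astype(np.uint8)
            pts=np.argwhere(m)[:,::-1].astype(np.float32);rc=cv2.minAreaRect(pts)
            out.append((round(d['score'],2),np.round(pts.mean(0)),np.round(atz(c,*rc[0],.0),3)[:2],np.round(atz(c,*rc[0],.02),3)[:2],[np.round(atz(c,*p,.02 if nm=='tray' else .014)[:2],3).tolist() for p in cv2.boxPoints(rc)]))
    print(nm);[print('  ',x) for x in out]
for f,c,p in((fs,cs,(412,162)),(ft,ct,(191,227))):
    for d in viewer.trace(f,'spool_center'):
        m=np.array(d['pixels']);pts=np.argwhere(m)[:,::-1].astype(np.float32)
        print('spool',d['score'],pts.mean(0),cv2.minAreaRect(pts),atz(c,*pts.mean(0),.137))
a=cv2.resize(ft['pixels'][150:370,100:320],(600,600),interpolation=cv2.INTER_CUBIC)
b=cv2.resize(ft['pixels'][190:280,105:265],(800,450),interpolation=cv2.INTER_CUBIC)
cv2.imwrite('pics/crop.png',a[:,:,::-1])
E
python3 m.py
```

```text
tip [0.56314733 0.10923568 0.13738829] atz [0.56211091 0.10648557 0.14      ]
tray
   (0.88, array([225., 275.], dtype=float32), array([ 0.635, -0.248]), array([ 0.647, -0.246]), [[0.588, -0.296], [0.603, -0.191], [0.702, -0.198], [0.688, -0.297]])
   (0.71, array([421., 183.], dtype=float32), array([ 0.641, -0.245]), array([ 0.636, -0.24 ]), [[0.597, -0.184], [0.687, -0.197], [0.675, -0.297], [0.586, -0.283]])
reel
   (0.75, array([231., 214.], dtype=float32), array([ 0.463, -0.212]), array([ 0.478, -0.211]), [[0.411, -0.25], [0.434, -0.16], [0.533, -0.175], [0.512, -0.26]])
   (0.67, array([409., 258.], dtype=float32), array([ 0.474, -0.21 ]), array([ 0.472, -0.206]), [[0.517, -0.162], [0.517, -0.256], [0.429, -0.252], [0.429, -0.16]])
bottle
   (0.94, array([357., 293.], dtype=float32), array([0.739, 0.036]), array([0.749, 0.031]), [[0.823, -0.034], [0.633, 0.03], [0.658, 0.108], [0.845, 0.035]])
   (0.6, array([306., 100.], dtype=float32), array([0.841, 0.016]), array([0.832, 0.015]), [[0.888, 0.08], [0.919, -0.002], [0.782, -0.048], [0.752, 0.033]])
   (0.19, array([307., 270.],
[... 1156 characters left out ...]
4854736328, 36.36618423461914), 71.56504821777344) [0.52169307 0.23233964 0.137     ]
spool 0.6 [371.30865 142.08028] ((371.0, 142.0), (46.0, 32.0), 90.0) [0.43435822 0.15663454 0.137     ]
spool 0.81 [188.38933 227.35432] ((189.27867126464844, 227.5655517578125), (32.14019012451172, 43.54769515991211), 84.80557250976562) [0.52122986 0.23454143 0.137     ]
spool 0.64 [215.36409 321.31305] ((215.25296020507812, 321.16387939453125), (43.30836868286133, 56.27690505981445), 20.409883499145508) [0.347643   0.17571156 0.137     ]
spool 0.56 [217.2658  178.86275] ((217.16180419921875, 178.901123046875), (19.720291137695312, 25.408836364746094), 58.570438385009766) [0.61627392 0.18358825 0.137     ]
```

View pics/crop.png

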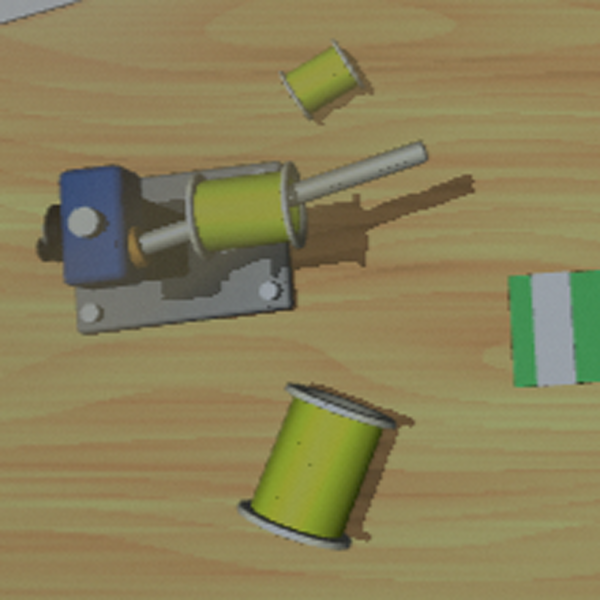

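The crop confirms it: the middle-sized spool sits on the askew spindle of the winder (crop 245,212), with the tip at (420,152). I'll move the wrist camera over it.

```bash
cat >> h.py <<'E'
def yaw(o):
    M=R.from_rotvec(o['orientation']).as_matrix();return np.degrees(np.arctan2(M[1,0],M[0,0]))
def go(p,yw,o=None,name=''):
    o=o or get_obs();M=R.from_rotvec(o['orientation']).as_matrix()
    s=M.T@(np.array(p)-o['tcp_pos'])/.2
    t=-(((yw-yaw(o))+180)%360-180)/90
    print(name,'yaw',round(yaw(o),2),'tcp',np.round(o['tcp_pos'],4),'F',np.round(o['contact_force'],2),'w',round(o['grip_width'],4),'-> shift',np.round(s,4),'turn',round(t,4))
E
python3 - <<'E'
from h import *
go((.37,-.47,.30),45);go((.52,-.3,.30),70)
E
```

```text
yaw 19.87 tcp [ 0.2294 -0.6348  0.2313] F [ 0.07 -0.19 -0.23] w 0.0853 -> shift [ 0.9412 -0.5362 -0.3435] turn -0.2793
 yaw 19.87 tcp [ 0.2294 -0.6348  0.2313] F [ 0.07 -0.19 -0.23] w 0.0853 -> shift [ 1.9355 -1.0807 -0.3435] turn -0.557
```

play_rows(
  commands=[
    [[-1, 0.94, -0.54, -0.34, -0.28], [-1, 0.94, -0.54, -0.34, -0.28], [-1, 0.94, -0.54, -0.34, -0.28], [-1, 0.94, -0.54, -0.34, -0.28], [-1, 0.94, -0.54, -0.34, -0.28], [-1, 0.94, -0.54, -0.34, -0.28]],
  ],
)

```text
clock: 2.25
tcp_pos: [0.3745, -0.4648, 0.3015]
orientation: [2.896, 1.213, 0.006]
contact_force: [0.9, -0.5, 0.5]
grip_width: 0.0857
gripper_force: 0.0
```

Run:
```python
from h import *
go((.5,-.32,.30),70);go((.51,-.12,.30),96)
```

```text
yaw 45.47 tcp [ 0.3745 -0.4648  0.3015] F [ 0.88 -0.47  0.5 ] w 0.0857 -> shift [ 0.956  -0.0605  0.0099] turn -0.2726
 yaw 45.47 tcp [ 0.3745 -0.4648  0.3015] F [ 0.88 -0.47  0.5 ] w 0.0857 -> shift [ 1.7039 -0.7262  0.0101] turn -0.5615
```

play_rows(
  commands=[
    [[-1, 0.95, -0.06, 0, -0.27], [-1, 0.95, -0.06, 0, -0.27], [-1, 0.95, -0.06, 0, -0.27], [-1, 0.95, -0.06, 0, -0.27], [-1, 0.95, -0.06, 0, -0.27]],
  ],
)

```text
clock: 2.67
tcp_pos: [0.4985, -0.3214, 0.2997]
orientation: [-2.576, -1.798, -0.004]
contact_force: [0.5, 0.1, 0.5]
grip_width: 0.0856
gripper_force: 0.0
```

play_rows(
  commands=[
    [[-1, 0.93, -0.23, 0, -0.29], [-1, 0.93, -0.23, 0, -0.29], [-1, 0.93, -0.23, 0, -0.29], [-1, 0.93, -0.23, 0, -0.29], [-1, 0.93, -0.23, 0, -0.29]],
  ],
)

```text
clock: 3.08
tcp_pos: [0.5181, -0.1308, 0.2998]
orientation: [-2.102, -2.335, -0.002]
contact_force: [0.1, 1.1, 0.1]
grip_width: 0.0856
gripper_force: 0.0
```

play_rows(
  commands=[
    [[-1, 0.95, 0.07, 0, 0], [-1, 0.95, 0.07, 0, 0], [-1, 0.95, 0.07, 0, 0], [-1, 0.95, 0.07, 0, 0], [-1, 0.95, 0.07, 0, 0], [-1, 0.95, 0.07, 0, 0]],
  ],
)

```text
clock: 3.58
tcp_pos: [0.5128, 0.0615, 0.3]
orientation: [-2.101, -2.334, -0.005]
contact_force: [-0.2, -0.7, 0.2]
grip_width: 0.0856
gripper_force: 0.0
```

Run:
```python
from h import *
go((.53,.2,.29),96)
o=get_obs();f=viewer.grab_frame('wrist');save(f,'w1.png')
np.savez('w1.npz',img=f['pixels'],W=cam(f,o)[3],k=cam(f,o)[:3])
for d in viewer.trace(f,'spool_center'): print(d['score'],d['rect'])
```

```text
yaw 96.02 tcp [0.5128 0.0615 0.3   ] F [-0.17 -0.68  0.17] w 0.0856 -> shift [0.6796 0.1581 0.0523] turn 0.0003
0.88 [321.5, 0.2, 404.6, 17.9]
0.77 [97.8, 0.0, 234.5, 76.4]
0.59 [437.7, 0.0, 495.7, 61.9]
```

View pics/w1.png

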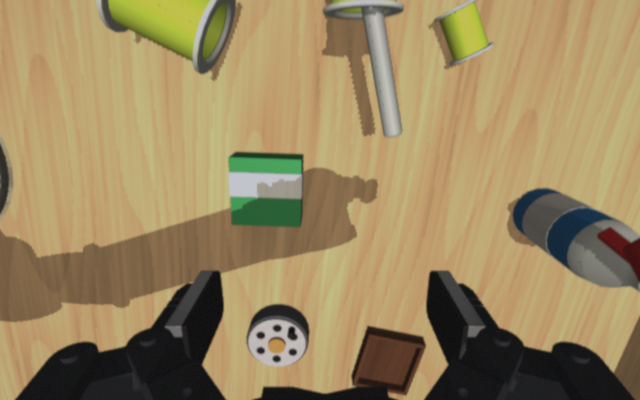

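The wrist view shows the spindle tip at about (393,133), the spool flange at the top (365,8), the tray at (388,360), and the bottle, carton and reel clear of the path. I'll move further over the spool.

play_rows(
  commands=[
    [[-1, 0.58, 0.15, 0, 0], [-1, 0.58, 0.15, 0, 0], [-1, 0.58, 0.15, 0, 0], [-1, 0.58, 0.15, 0, 0], [-1, 0.58, 0.15, 0, 0]],
  ],
)

```text
clock: 4.1
tcp_pos: [0.5326, 0.1734, 0.299]
orientation: [-2.11, -2.327, -0.0]
contact_force: [-0.2, -0.7, -0.3]
grip_width: 0.0854
gripper_force: 0.0
```

Run:
```python
from h import *
go((.53,.2,.29),96)
o=get_obs();f=viewer.grab_frame('wrist');save(f,'w2.png')
np.savez('w2.npz',img=f['pixels'],W=cam(f,o)[3],k=cam(f,o)[:3])
for d in viewer.trace(f,'spool_center'): print(d['score'],d['rect'])
```

```text
yaw 95.58 tcp [0.5326 0.1734 0.299 ] F [-0.22 -0.71 -0.28] w 0.0854 -> shift [1.334e-01 1.000e-04 4.530e-02] turn -0.0046
0.91 [282.7, 67.2, 358.6, 163.3]
0.79 [396.2, 101.8, 453.6, 158.4]
```

View pics/w2.png

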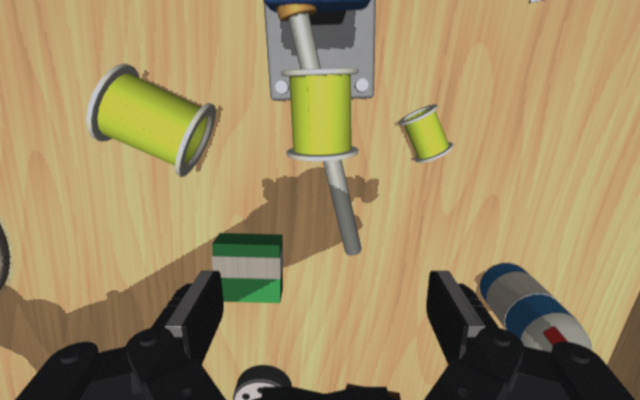

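The spool body spans columns 290–352 and rows 70–155, nearly upright in the image. The spindle runs from about (303,40) to the tip at (352,250). Now I'll fit the lines.

```bash
cat > fit.py <<'E'
from h import *
def ld(n): d=np.load(n);return d['img'],(*d['k'],d['W'])
i1,c1=ld('w1.npz');i2,c2=ld('w2.npz')
hsv=cv2.cvtColor(i2,cv2.COLOR_RGB2HSV)
y=((hsv[...,0]>22)&(hsv[...,0]<45)&(hsv[...,1]>150)&(hsv[...,2]>70))
y[:, :270]=0;y[:,370:]=0
S=[]
for v in range(76,150,2):
    u=np.flatnonzero(y[v]);
    S.append((v,u.min()-.5,u.max()+.5))
S=np.array(S);print(S[::6])
# spindle: low saturation
g=hsv[...,1]<60
T=[]
for v in list(range(24,66,3))+list(range(166,246,4)):
    u0=303+(v-40)*49/210
    row=[u for u in range(int(u0)-12,int(u0)+14) if g[v,u]]
    T.append((v,min(row)-.5,max(row)+.5))
T=np.array(T);print(T[::3])
def axis(E,z):
    P=np.array([(atz(c2,a,v,z)[:2]+atz(c2,b,v,z)[:2])/2 for v,a,b in E])
    vx,vy,x0,y0=cv2.fitLine(P.astype(np.float32),cv2.DIST_HUBER,0,.001,.001).ravel()
    if vy>0: vx,vy=-vx,-vy
    print('z',z,'dir deg',np.degrees(np.arctan2(vy,vx)),'pt',x0,y0,'x at y=.23:',x0+vx/vy*(.23-y0),'resid',np.std((P-[x0,y0])@[-vy,vx]));return P
axis(S,.137);P=axis(T,.140);axis(T[:14],.14);axis(T[14:],.14)
print('width spindle',[np.linalg.norm(atz(c2,a,v,.14)-atz(c2,b,v,.14)).round(4) for v,a,b in T[::4]])
print('width spool',[np.linalg.norm(atz(c2,a,v,.137)-atz(c2,b,v,.137)).round(4) for v,a,b in S[::6]])
print('tip tri',tri([ray(c1,393,133),ray(c2,352,251)]),atz(c2,352,251,.14))
for p in [(320,72),(321,157)]: print('flange',p,atz(c2,*p,.168))
for p in [(273,99),(372,96),(281,87),(363,86)]: print('plate',p,atz(c2,*p,.014))
E
python3 fit.py
```

```text
[[ 76.  305.5 349.5]
 [ 88.  290.5 349.5]
 [100.  290.5 349.5]
 [112.  291.5 349.5]
 [124.  292.5 349.5]
 [136.  293.5 349.5]
 [148.  293.5 349.5]]
[[ 24.  286.5 312.5]
 [ 33.  288.5 314.5]
 [ 42.  290.5 316.5]
 [ 51.  292.5 318.5]
 [ 60.  294.5 320.5]
 [170.  324.5 343.5]
 [182.  327.5 346.5]
 [194.  330.5 348.5]
 [206.  333.5 351.5]
 [218.  336.5 354.5]
 [230.  339.5 356.5]
 [242.  342.5 359.5]]
z 0.137 dir deg -83.143425 pt 0.5239689 0.2296044 x at y=.23: 0.5239213 resid 0.0010256421444784982
z 0.14 dir deg -70.98782 pt 0.5339373 0.19972672 x at y=.23: 0.52350616 resid 0.00020981104117803046
z 0.14 dir deg -71.870674 pt 0.5066554 0.27877465 x at y=.23: 0.522625 resid 0.0002301368571238271
z 0.14 dir deg -71.09983 pt 0.5505039 0.15172891 x at y=.23: 0.5237055 resid 0.00019082333789389997
width spindle [np.float64(0.0198), np.float64(0.02), np.float64(0.0202), np.float64(0.0204), np.float64(0.0156), np.float64(0.0159), np.float64(0.0161), np.float64(0.0164), np.float64(0.0157)]
width spool [np.float64(0.0354), np.float64(0.0479), np.float64(0.0484), np.float64(0.0481), np.float64(0.0478), np.float64(0.0475), np.float64(0.048)]
tip tri [0.5651231  0.10794239 0.14251333] [0.56491178 0.10686447 0.14      ]
flange (320, 72) [0.52097415 0.26031293 0.168     ]
flange (321, 157) [0.52749276 0.19858227 0.168     ]
plate (273, 99) [0.46754624 0.22858329 0.014     ]
plate (372, 96) [0.58051439 0.24288856 0.014     ]
plate (281, 87) [0.47595325 0.24263248 0.014     ]
plate (363, 86) [0.56880087 0.25273753 0.014     ]
```

Measured:
- Spindle direction is -71.1°, winder x is about -83°, so it is askew by about 0.2 rad.
- Spool centre is about (0.524, 0.230), and triangulation puts the spindle axis at about 0.14 m high.

I'll go above the spool and then down.

Run:
```python
from h import *
go((.5237,.2297,.20),97)
```

```text
yaw 95.31 tcp [0.5329 0.1703 0.2989] F [-0.28 -0.73 -0.81] w 0.0853 -> shift [ 0.3004 -0.0178  0.4939] turn -0.0188
```

play_rows(
  commands=[
    [[-1, 0.3, -0.018, 0.494, -0.019], [-1, 0.3, -0.018, 0.494, -0.019], [-1, 0.3, -0.018, 0.494, -0.019], [-1, 0.3, -0.018, 0.494, -0.019], [-1, 0.3, -0.018, 0.494, -0.019], [-1, 0.3, -0.018, 0.494, -0.019]],
  ],
)

```text
clock: 4.7
tcp_pos: [0.5244, 0.23, 0.2014]
orientation: [2.081, 2.352, 0.0]
contact_force: [0.5, -1.0, 0.1]
grip_width: 0.0854
gripper_force: 0.0
```

Run:
```python
from h import *
o=get_obs();f=viewer.grab_frame('wrist');save(f,'w3.png');c=cam(f,o)
go((.5237,.2297,.116),97)
print(proj(c,[[.5237,.2297,.137],[.5237-.0041*0+.0042,.2297-.034,.137],[.5649,.1069,.14],[.5237,.2297,.181]]).round(1))
```

```text
yaw 96.99 tcp [0.5248 0.2303 0.202 ] F [0.1  0.73 0.61] w 0.0855 -> shift [-0.0019 -0.0067  0.4298] turn -0.0001
[[322.9 219.6]
 [323.1 268.4]
 [358.8 383.1]
 [322.6 252. ]]
```

View pics/w3.png

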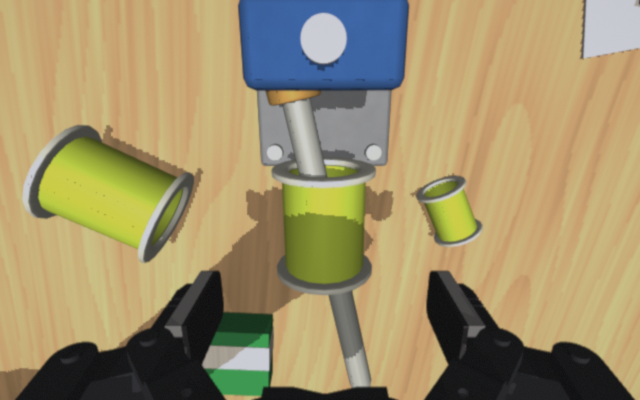

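The spool body (columns 284–365) is centred between the fingers (222 and 428), and the prediction of 323 agrees. I'll descend, then close gently.

play_rows(
  commands=[
    [[-1, -0.002, -0.006, 0.15, 0], [-1, -0.002, -0.006, 0.25, 0], [-1, -0.002, -0.006, 0.35, 0], [-1, -0.002, -0.006, 0.43, 0], [-1, -0.002, -0.006, 0.43, 0], [-1, -0.002, -0.006, 0.43, 0]],
  ],
)

```text
clock: 5.25
tcp_pos: [0.523, 0.2304, 0.1155]
orientation: [2.08, 2.353, 0.001]
contact_force: [-0.1, 0.5, 1.2]
grip_width: 0.0856
gripper_force: 0.0
```

play_rows(
  commands=[
    [[-0.2, 0, 0, 0, 0], [-0.1, 0, 0, 0, 0], [0, 0, 0, 0, 0], [0.1, 0, 0, 0, 0], [0.3, 0, 0, 0, 0], [0.5, 0, 0, 0, 0], [1, 0, 0, 0, 0], [1, 0, 0, 0, 0]],
  ],
  grip_force=25,
)

```text
clock: 5.92
tcp_pos: [0.5231, 0.232, 0.1159]
orientation: [2.077, 2.355, 0.004]
contact_force: [0.7, -0.5, 7.3]
grip_width: 0.0502
gripper_force: 25.6
```

The force is 7 N: the closing pads press the spool down on the spindle. I'll lift about 2 mm to unload it.

play_rows(
  commands=[
    [[1, 0, 0, -0.005, 0], [1, 0, 0, -0.01, 0], [1, 0, 0, -0.01, 0], [1, 0, 0, -0.01, 0]],
  ],
)

```text
clock: 6.25
tcp_pos: [0.5221, 0.2317, 0.1167]
orientation: [2.078, 2.356, 0.001]
contact_force: [1.9, 0.9, 1.9]
grip_width: 0.0499
gripper_force: 26.3
```

play_rows(
  commands=[
    [[1, 0, 0, -0.005, 0], [1, 0, 0, -0.01, 0], [1, 0, 0, -0.01, 0], [1, 0, 0, -0.01, 0]],
  ],
)

```text
clock: 6.58
tcp_pos: [0.5216, 0.2314, 0.1183]
orientation: [-2.078, -2.356, 0.001]
contact_force: [0.9, -0.2, -1.0]
grip_width: 0.0501
gripper_force: 26.4
```

Run:
```python
from h import *
for _ in range(4):
    o=get_obs();f=viewer.grab_frame('wrist');print(o['contact_force'].round(2),o['moment'].round(3),o['tcp_pos'].round(4))
go((.5228,.2297,.119),97)
```

```text
[ 0.92 -0.23 -0.98] [ 0.018 -0.187 -0.008] [0.5216 0.2314 0.1183]
[ 1.17 -0.09 -1.32] [ 0.045 -0.221  0.002] [0.5216 0.2314 0.1183]
[ 1.14  0.71 -1.32] [ 0.06  -0.227 -0.035] [0.5216 0.2314 0.1183]
[-0.2  -0.29 -0.97] [ 0.075 -0.191  0.063] [0.5216 0.2314 0.1183]
 yaw 97.18 tcp [0.5216 0.2314 0.1183] F [ 1.71  0.13 -1.65] w 0.0498 -> shift [-0.0092  0.0048 -0.0035] turn 0.002
```

play_rows(
  commands=[
    [[1, 0, 0.003, -0.005, 0], [1, 0, 0.006, -0.01, 0], [1, 0, 0.006, -0.01, 0], [1, -0.024, 0.011, -0.01, 0], [1, -0.049, 0.016, -0.01, 0], [1, -0.073, 0.021, -0.01, 0], [1, -0.098, 0.026, -0.01, 0], [1, -0.098, 0.026, -0.01, 0]],
  ],
)

```text
clock: 7.45
tcp_pos: [0.5301, 0.2108, 0.1203]
orientation: [2.08, 2.353, -0.001]
contact_force: [0.2, 0.1, -2.5]
grip_width: 0.0501
gripper_force: 26.4
```

```bash
cat > chk.py <<'E'
from h import *
L=[]
for _ in range(5):
    o=get_obs();f=viewer.grab_frame('wrist');L.append(np.r_[o['contact_force'],o['moment']])
print(np.mean(L,0).round(3))
p=o['tcp_pos'];d=np.array([.324,-.946]);q=p[:2]-[.5237,.23]
print('along',q@d,'lateral(+x side)',q@[.946,.324])
go(p+np.r_[d*.05,0],97)
E
python3 chk.py
```

```text
[ 0.091  0.35  -1.901  0.01   0.004 -0.012]
along 0.017978537838345438 lateral(+x side) -8.023438899971847e-05
 yaw 97.2 tcp [0.5294 0.2131 0.1206] F [-0.45 -0.07 -1.9 ] w 0.0498 -> shift [-2.455e-01  5.080e-02 -1.000e-04] turn 0.0023
```

The spool is free, with only its 1.9 N weight on the tool and 0 mm lateral error. I'll keep sliding.

play_rows(
  commands=[
    [[1, -0.025, 0.005, 0, 0], [1, -0.049, 0.01, 0, 0], [1, -0.074, 0.015, 0, 0], [1, -0.098, 0.02, 0, 0], [1, -0.123, 0.025, 0, 0], [1, -0.147, 0.031, 0, 0], [1, -0.172, 0.036, 0, 0], [1, -0.196, 0.041, 0, 0], [1, -0.221, 0.046, 0, 0], [1, -0.245, 0.051, 0, 0], [1, -0.27, 0.056, 0, 0], [1, -0.27, 0.056, 0, 0]],
  ],
)

```text
clock: 8.7
tcp_pos: [0.5479, 0.159, 0.1204]
orientation: [2.08, 2.354, -0.001]
contact_force: [-0.1, -0.8, -2.0]
grip_width: 0.05
gripper_force: 26.4
```

```bash
python3 chk.py
```

```text
[-0.054  0.271 -1.955 -0.013  0.022  0.01 ]
along 0.07295040256999873 lateral(+x side) -9.457295567650358e-05
 yaw 97.22 tcp [0.5472 0.1611 0.1206] F [ 0.13 -0.52 -2.48] w 0.0498 -> shift [-0.2454  0.0506 -0.    ] turn 0.0024
```

Free of side force. Two more stretches will take it past the tip.

play_rows(
  commands=[
    [[1, -0.025, 0.005, 0, 0], [1, -0.049, 0.01, 0, 0], [1, -0.074, 0.015, 0, 0], [1, -0.098, 0.02, 0, 0], [1, -0.123, 0.025, 0, 0], [1, -0.147, 0.031, 0, 0], [1, -0.172, 0.036, 0, 0], [1, -0.196, 0.041, 0, 0], [1, -0.221, 0.046, 0, 0], [1, -0.245, 0.051, 0, 0], [1, -0.27, 0.056, 0, 0], [1, -0.295, 0.061, 0, 0]],
  ],
)

```text
clock: 9.95
tcp_pos: [0.567, 0.103, 0.1205]
orientation: [2.078, 2.356, 0.0]
contact_force: [-0.8, -0.2, -1.2]
grip_width: 0.05
gripper_force: 26.4
```

play_rows(
  commands=[
    [[1, -0.025, 0.005, 0, 0], [1, -0.049, 0.01, 0, 0], [1, -0.074, 0.015, 0, 0], [1, -0.098, 0.02, 0, 0], [1, -0.123, 0.025, 0, 0], [1, -0.147, 0.031, 0, 0], [1, -0.172, 0.036, 0, 0], [1, -0.196, 0.041, 0, 0], [1, -0.23, 0.048, 0, 0], [1, -0.27, 0.056, 0, 0], [1, -0.31, 0.064, 0, 0], [1, -0.35, 0.073, 0, 0]],
  ],
)

```text
clock: 10.95
tcp_pos: [0.5904, 0.0349, 0.1205]
orientation: [2.078, 2.356, -0.0]
contact_force: [-1.2, 0.2, -2.1]
grip_width: 0.0501
gripper_force: 26.4
```

```bash
python3 chk.py
cat > tr.py <<'E'
from h import *
# refine tray from top + scene: dark reddish pixels inside tray region
for n,box in (('top',(385,150,460,215)),('scene',(190,240,260,305))):
    f=viewer.grab_frame(n);c=cam(f);save(f,n+'1.png')
    x0,y0,x1,y1=box
    h=cv2.cvtColor(f['pixels'],cv2.COLOR_RGB2HSV)[y0:y1,x0:x1,2]
    m=(h<95).astype(np.uint8);k,l,s,_=cv2.connectedComponentsWithStats(m);i=1+s[1:,4].argmax()
    cn=cv2.findContours((l==i).astype(np.uint8),0,2)[0];cn=max(cn,key=cv2.contourArea)
    hull=cv2.convexHull(cn);q=cv2.approxPolyDP(hull,4,True).reshape(-1,2)+[x0,y0]
    print(n,s[i],q.tolist())
    for z in (0,.02): 
        P=np.array([atz(c,*p,z)[:2] for p in q]);print(z,P.round(4).tolist())
E
python3 tr.py
```

```text
[-8.100e-02 -2.040e-01 -2.373e+00 -1.000e-03 -2.000e-02  0.000e+00]
along 0.2053326485044372 lateral(+x side) -0.0001257059666062491
 yaw 97.18 tcp [0.59   0.0363 0.1205] F [-0.09 -0.22 -1.72] w 0.0496 -> shift [-0.2477  0.051   0.    ] turn 0.002
top [  13   12   47   44 1719] [[403, 162], [444, 167], [440, 205], [398, 200]]
0 [[0.6905, -0.2055], [0.6788, -0.2983], [0.5908, -0.2849], [0.6022, -0.1913]]
0.02 [[0.6846, -0.2016], [0.6732, -0.2925], [0.587, -0.2793], [0.5982, -0.1877]]
scene [  14   16   44   40 1506] [[246, 256], [247, 291], [204, 295], [206, 260]]
0 [[0.5951, -0.1933], [0.6865, -0.2042], [0.673, -0.2982], [0.5831, -0.2857]]
0.02 [[0.6081, -0.1926], [0.6975, -0.2033], [0.6843, -0.2952], [0.5964, -0.283]]
```

The spool is off the spindle (205 mm along) and held, with 2.2 N on the tool. Now I'll rise, move past the tray and look at it with the wrist camera.

play_rows(
  commands=[
    [[1, -0.1, 0, -0.15, 0], [1, -0.22, 0, -0.3, 0], [1, -0.35, -0.03, -0.45, 0.05], [1, -0.5, -0.05, -0.6, 0.1], [1, -0.65, -0.067, -0.6, 0.157], [1, -0.8, -0.067, -0.6, 0.157], [1, -0.93, -0.067, -0.6, 0.157], [1, -0.93, -0.067, -0.6, 0.157]],
  ],
  grip_force=40,
)

```text
clock: 11.97
tcp_pos: [0.5997, -0.1578, 0.2403]
orientation: [2.358, 2.071, -0.004]
contact_force: [-0.9, -0.9, -2.2]
grip_width: 0.0496
gripper_force: 42.1
```

play_rows(
  commands=[
    [[1, -0.15, 0.05, 0, 0], [1, -0.3, 0.1, 0, 0], [1, -0.45, 0.15, 0, 0], [1, -0.6, 0.2, 0, 0], [1, -0.75, 0.25, 0, 0], [1, -0.87, 0.3, 0, 0], [1, -0.87, 0.3, 0, 0], [1, -0.87, 0.3, 0, 0]],
  ],
)

```text
clock: 12.63
tcp_pos: [0.6382, -0.3316, 0.2395]
orientation: [-2.354, -2.079, 0.001]
contact_force: [-1.1, 0.4, -1.2]
grip_width: 0.0492
gripper_force: 42.2
```

Run:
```python
from h import *
go((.638,-.242,.24),83)
o=get_obs();f=viewer.grab_frame('wrist');save(f,'w4.png')
np.savez('w4.npz',img=f['pixels'],W=cam(f,o)[3],k=cam(f,o)[:3])
print(o['tcp_pos'],o['contact_force'],[(d['score'],d['rect']) for d in viewer.trace(f,'tray')])
```

```text
yaw 82.91 tcp [ 0.6382 -0.3316  0.2395] F [-1.11  0.4  -1.24] w 0.0492 -> shift [ 0.4443 -0.0562 -0.0021] turn -0.001
[ 0.63818955 -0.33156423  0.2395361 ] [-1.11302888  0.40010058 -1.24143459] [(0.95, [268.2, 21.2, 360.5, 126.9])]
```

View pics/w4.png

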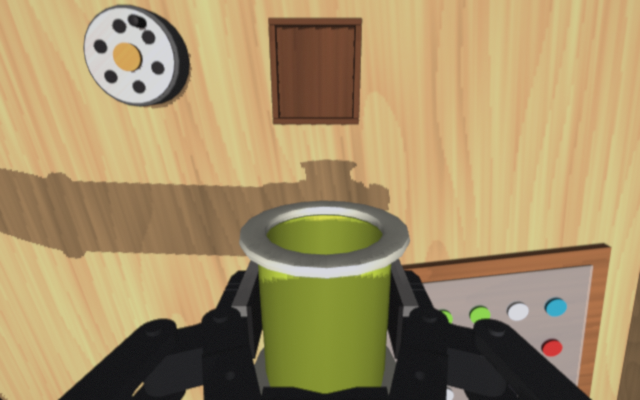

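The tray shows clearly, with rim corners at (269,18), (362,18), (359,125) and (273,124). The spool is held level between the fingers, with its bore at (325,235).

Run:
```python
from h import *
d=np.load('w4.npz');c=(*d['k'],d['W']);img=d['img']
h=cv2.cvtColor(img,cv2.COLOR_RGB2HSV)[...,2][:140,240:390]
m=(h<125).astype(np.uint8);k,l,s,_=cv2.connectedComponentsWithStats(m);i=1+s[1:,4].argmax()
cn=max(cv2.findContours((l==i).astype(np.uint8),0,2)[0],key=cv2.contourArea)
q=cv2.approxPolyDP(cv2.convexHull(cn),5,True).reshape(-1,2)+[240,0];print(q.tolist())
Q=np.array([[268.5,17.5],[362,17.5],[359,125],[272.5,125]])
P=np.array([atz(c,*p,.02)[:2] for p in Q]);print(P.round(4).tolist(),P.mean(0),[np.linalg.norm(P[i]-P[i-1]).round(4) for i in range(4)])
e=(P[0]-P[3])+(P[1]-P[2]);print('long dir',np.degrees(np.arctan2(e[1],e[0])))
ft=viewer.grab_frame('top');ct=cam(ft)
# triangulate rim corners: wrist order vs top px
for a,b in zip(Q,[(398.,200.),(403,162),(444.5,167),(440,205)]): pass
# wrist img up=+y, right=+x : TL=(x-,y+) TR=(x+,y+) BR=(x+,y-) BL=(x-,y-)
for a,b in zip(Q,[(398,200.5),(403,161.5),(445,166.5),(440.5,205.5)]): print('tri',tri([ray(c,*a),ray(ct,*b)]).round(4))
```

```text
[[360, 19], [357, 123], [274, 123], [269, 19]]
[[0.6043, -0.1903], [0.6888, -0.2009], [0.6771, -0.2966], [0.5915, -0.286]] [ 0.64039806 -0.24345152] [np.float64(0.0965), np.float64(0.0852), np.float64(0.0965), np.float64(0.0863)]
long dir 82.68779511628894
tri [ 0.6012 -0.1891  0.0054]
tri [ 0.6877 -0.2014  0.018 ]
tri [ 0.678  -0.2984  0.0073]
tri [ 0.589  -0.2868  0.001 ]
```

Tray centre is (0.6404, -0.2435) with its long side at 82.7°, and the measured size of 96.5 x 86 mm agrees. I'll move above it, then descend.

play_rows(
  commands=[
    [[1, 0.12, -0.012, 0.1, 0.002], [1, 0.25, -0.025, 0.2, 0.002], [1, 0.38, -0.038, 0.3, 0.002], [1, 0.438, -0.043, 0.4, 0.002], [1, 0.438, -0.043, 0.5, 0.002], [1, 0.438, -0.043, 0.6, 0.002], [1, 0.438, -0.043, 0.7, 0.002], [1, 0.438, -0.043, 0.75, 0.002], [1, 0.438, -0.043, 0.75, 0.002], [1, 0.438, -0.043, 0.75, 0.002]],
  ],
)

```text
clock: 13.62
tcp_pos: [0.6407, -0.2414, 0.0908]
orientation: [-2.354, -2.08, -0.0]
contact_force: [-0.6, -0.6, -1.3]
grip_width: 0.0495
gripper_force: 42.2
```

Run:
```python
from h import *
o=get_obs();fw=viewer.grab_frame('wrist');f=viewer.grab_frame('scene')
a=cv2.resize(f['pixels'][215:315,170:290],(600,500),interpolation=cv2.INTER_CUBIC)
cv2.imwrite('pics/s2.png',a[:,:,::-1])
c=cam(fw,o)
go((.6404,-.2435,.025),82.7)
# check spool axial offset: near flange expected pixel
M=R.from_rotvec(o['orientation']).as_matrix()
for dx in(-.004,0,.004): print(dx,proj(c,[o['tcp_pos']+M@[dx+.034,0,-.021-.031],o['tcp_pos']+M@[dx+.034,0,-.021+.031]]).round(1).tolist())
save(fw,'w5.png')
```

```text
yaw 82.89 tcp [ 0.6417 -0.2421  0.0922] F [ 1.05  0.41 -1.34] w 0.0496 -> shift [-0.0078 -0.0067  0.336 ] turn 0.0021
-0.004 [[323.3, 272.5], [323.9, 202.3]]
0 [[323.3, 260.1], [323.9, 193.9]]
0.004 [[323.2, 247.3], [323.8, 185.3]]
```

View pics/w5.png

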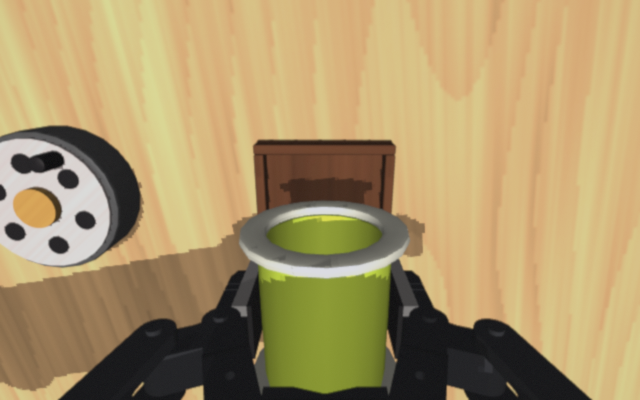

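The spool's columns (324) line up with the tray's (254–395, middle 324.5), and the end flange is at rows 202–262 as predicted, so the axial offset is within 2 mm. I'll lower slowly.

play_rows(
  commands=[
    [[1, -0.008, -0.006, 0.08, 0.002], [1, -0.008, -0.006, 0.16, 0.002], [1, -0.008, -0.006, 0.23, 0.002], [1, -0.008, -0.006, 0.28, 0.002], [1, -0.008, -0.006, 0.31, 0.002], [1, -0.008, -0.006, 0.33, 0.002], [1, -0.008, -0.006, 0.33, 0.002], [1, -0.008, -0.006, 0.33, 0.002]],
  ],
)

```text
clock: 14.38
tcp_pos: [0.6396, -0.2437, 0.0249]
orientation: [2.358, 2.075, 0.001]
contact_force: [0.9, 0.3, -1.6]
grip_width: 0.0496
gripper_force: 42.2
```

play_rows(
  commands=[
    [[1, 0, 0, 0.005, 0], [1, 0, 0, 0.01, 0], [1, 0, 0, 0.015, 0], [1, 0, 0, 0.02, 0], [1, 0, 0, 0.02, 0], [1, 0, 0, 0.02, 0]],
  ],
)

```text
clock: 14.88
tcp_pos: [0.6392, -0.2437, 0.0205]
orientation: [-2.359, -2.075, 0.0]
contact_force: [0.1, -0.0, -2.2]
grip_width: 0.0497
gripper_force: 42.2
```

play_rows(
  commands=[
    [[1, 0, 0, 0.003, 0], [1, 0, 0, 0.006, 0], [1, 0, 0, 0.01, 0], [1, 0, 0, 0.01, 0], [1, 0, 0, 0.01, 0]],
  ],
)

```text
clock: 15.3
tcp_pos: [0.6391, -0.2437, 0.0184]
orientation: [-2.358, -2.075, 0.0]
contact_force: [-0.3, -0.4, -2.4]
grip_width: 0.0497
gripper_force: 42.2
```

play_rows(
  commands=[
    [[1, 0, 0, 0.002, 0], [1, 0, 0, 0.005, 0], [1, 0, 0, 0.005, 0], [1, 0, 0, 0.005, 0]],
  ],
)

```text
clock: 15.63
tcp_pos: [0.6392, -0.2437, 0.0175]
orientation: [-2.359, -2.075, 0.0]
contact_force: [0.8, 0.5, -3.3]
grip_width: 0.0495
gripper_force: 42.2
```

play_rows(
  commands=[
    [[1, 0, 0, 0.002, 0], [1, 0, 0, 0.005, 0], [1, 0, 0, 0.005, 0], [1, 0, 0, 0.005, 0]],
  ],
)

```text
clock: 15.97
tcp_pos: [0.6392, -0.2437, 0.0165]
orientation: [-2.358, -2.075, -0.0]
contact_force: [-0.2, -0.4, -2.3]
grip_width: 0.0497
gripper_force: 42.2
```

play_rows(
  commands=[
    [[1, 0, 0, 0.002, 0], [1, 0, 0, 0.005, 0], [1, 0, 0, 0.005, 0], [1, 0, 0, 0.005, 0]],
  ],
)

```text
clock: 16.3
tcp_pos: [0.6393, -0.2437, 0.0157]
orientation: [2.358, 2.075, 0.0]
contact_force: [-1.0, 0.1, -0.2]
grip_width: 0.0496
gripper_force: 42.3
```

Contact is beginning. One more half-millimetre step, then another.

play_rows(
  commands=[
    [[1, 0, 0, 0.003, 0], [1, 0, 0, 0.003, 0], [1, 0, 0, 0.003, 0], [1, 0, 0, 0.003, 0]],
  ],
)

```text
clock: 16.63
tcp_pos: [0.6394, -0.2438, 0.0156]
orientation: [2.358, 2.075, 0.0]
contact_force: [-2.2, 1.0, 5.6]
grip_width: 0.0494
gripper_force: 42.7
```

```bash
python3 chk.py
python3 - <<'E'
from h import *
f=viewer.grab_frame('scene')
a=cv2.resize(f['pixels'][215:315,170:290],(600,500),interpolation=cv2.INTER_CUBIC)
cv2.imwrite('pics/s3.png',a[:,:,::-1])
E
```

```text
[-2.543  0.618  5.713  0.134  0.573  0.016]
along 0.48567017763616227 lateral(+x side) -0.044103529223246285
 yaw 82.69 tcp [ 0.6394 -0.2438  0.0156] F [-1.97  0.47  5.21] w 0.0496 -> shift [-2.244e-01  1.104e-01  2.000e-04] turn -0.159
```

View pics/s3.png

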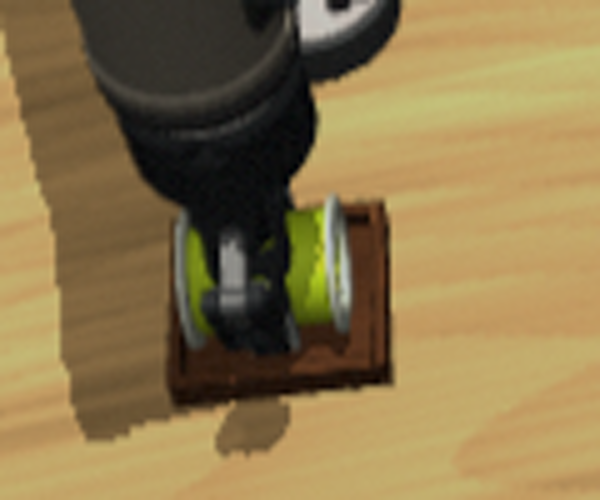

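Run:
```python
from h import *
f=viewer.grab_frame('scene');c=cam(f);C=np.array([.6404,-.2435,0]);a=np.radians(82.7);ax=np.array([np.cos(a),np.sin(a),0]);ay=np.array([-ax[1],ax[0],0])
def cr(P): return ((proj(c,P)-[170,215])*5).round(0).tolist()
print('tray rim corners',cr([C+s*.048*ax+t*.043*ay+[0,0,.02] for s,t in((1,1),(1,-1),(-1,1),(-1,-1))]))
for dx in(-.008,-.004,0): print(dx,'flange top/bottom/ends',cr([C+(dx+s*.034)*ax+[0,0,z] for s in(-1,1) for z in(.068,.037)]))
```

```text
tray rim corners [[383.0, 196.0], [387.0, 362.0], [173.0, 218.0], [165.0, 386.0]]
-0.008 flange top/bottom/ends [[161.0, 243.0], [175.0, 279.0], [320.0, 226.0], [330.0, 263.0]]
-0.004 flange top/bottom/ends [[170.0, 242.0], [184.0, 278.0], [329.0, 225.0], [339.0, 262.0]]
0 flange top/bottom/ends [[180.0, 241.0], [194.0, 277.0], [338.0, 225.0], [348.0, 261.0]]
```

The spool sits in the tray about 3 mm from its middle along the axle, and the floor carries it (TCP 15.6 mm puts the spool centre at about 36.6 mm). I'll open just a little, rise, then open fully.

play_rows(
  commands=[
    [[-0.2, 0, 0, 0, 0], [-0.23, 0, 0, 0, 0], [-0.27, 0, 0, 0, 0], [-0.3, 0, 0, 0, 0], [-0.3, 0, 0, 0, 0], [-0.3, 0, 0, 0, 0]],
  ],
)

```text
clock: 17.48
tcp_pos: [0.6393, -0.2437, 0.0148]
orientation: [2.359, 2.075, 0.0]
contact_force: [-0.5, -0.4, -0.1]
grip_width: 0.0555
gripper_force: 0.0
```

play_rows(
  commands=[
    [[-0.35, 0, 0, -0.03, 0], [-0.5, 0, 0, -0.06, 0], [-0.5, 0, 0, -0.12, 0], [-0.5, 0, 0, -0.2, 0], [-0.5, 0, 0, -0.35, 0], [-0.5, 0, 0, -0.5, 0], [-0.5, 0, 0, -0.7, 0], [-0.5, 0, 0, -0.9, 0], [-0.5, 0, 0, -0.9, 0], [-0.5, 0, 0, -0.9, 0]],
  ],
)

```text
clock: 18.32
tcp_pos: [0.6415, -0.2441, 0.2004]
orientation: [2.353, 2.07, 0.007]
contact_force: [-0.7, 0.3, -0.6]
grip_width: 0.0643
gripper_force: 0.0
```

```bash
python3 chk.py
python3 - <<'E'
from h import *
f=viewer.grab_frame('scene')
a=cv2.resize(f['pixels'][215:315,170:290],(400,333),interpolation=cv2.INTER_CUBIC)
t=viewer.grab_frame('top');b=cv2.resize(t['pixels'][140:240,370:490],(400,333),interpolation=cv2.INTER_CUBIC)
cv2.imwrite('pics/s4.png',np.hstack([a,b])[:,:,::-1])
c=cam(t);
for nm,th in (('scene',f),('top',t)):
  for d in viewer.trace(th,'spool_center'):
    q=np.argwhere(np.array(d['pixels']))[:,::-1].mean(0);print(nm,d['score'],q,atz(cam(th),*q,.045))
E
```

```text
[-0.152 -0.043 -0.64  -0.011 -0.002 -0.01 ]
along 0.48518022369819414 lateral(+x side) -0.045040700541194446
 yaw 82.69 tcp [ 0.6383 -0.2435  0.1937] F [ 0.07  0.25 -0.21] w 0.0644 -> shift [-0.2247  0.1103 -0.0018] turn -0.159
scene 0.85 [222.13301088 267.8923821 ] [ 0.64194231 -0.24695314  0.045     ]
scene 0.8 [370.98102767 142.70513834] [0.34762639 0.19185461 0.045     ]
scene 0.77 [415.43942993 233.11401425] [0.65883615 0.19964591 0.045     ]
top 0.85 [424.26633785 181.2108508 ] [ 0.63445928 -0.24102147  0.045     ]
top 0.64 [215.25510204 321.43780369] [0.34103184 0.1966453  0.045     ]
top 0.58 [217.81862745 178.75245098] [0.63962038 0.20399338 0.045     ]
top 0.32 [416.14604236 185.03790412] [ 0.62598364 -0.2231863   0.045     ]
```

View pics/s4.png

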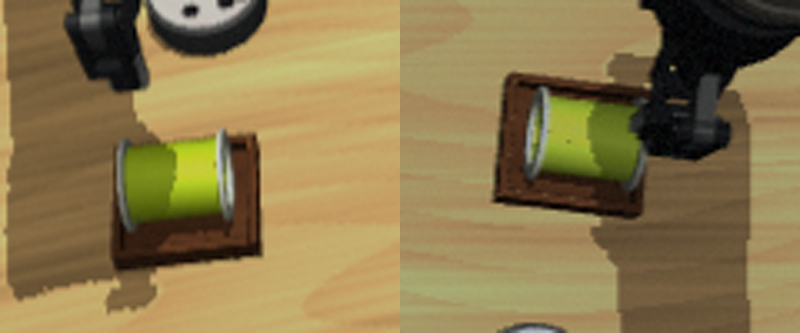

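The spool lies on both rims in the tray, parallel to the long side. It is a few millimetres from the middle, and the gripper is clear.

```bash
python3 -c "
from h import *
print(r.hand_in())"
```

```text
the job is handed in; nothing more can be done
None
```

The spool is off the spindle and lies on both rims in the tray, a few millimetres from its middle. The highest tool force, about 7 N, came while gripping. I handed the job in at about 18 s, and no verdict came back.

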